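Put the goldsmith's forming blocks back in their seats

ROBOT

A 6-joint arm with a two-finger parallel gripper is mounted at the origin on the work surface. World frame = base frame: x ahead of the robot, y to its left, z up, the work surface at z = 0. Lengths are in m, angles in rad, forces in N, time in s.
With the tool pointing down it reaches from about 0.35 to 0.875 m from the base axis. Payload 4.2 kg.
Tool frame: the origin (TCP) lies on the mounting face of the last link; the fingertips stand 182 mm ahead of it and the grasp point (between the pads) lies 164 mm ahead of it; z points along the fingers, y is the direction in which the jaws open and shut (so a half turn about z gives the same grasp; the last joint's range is limited). The gripper opens to 87 mm and grips with 3 to 60 N. Pads are 19 mm wide; open, the fingers measure 117 mm over their backs; the gripper's body (75 mm by 190 mm) begins 51 mm behind the grasp point.
Start: joints at [-0.849, 0.385, 0.008, 0, -1.194, -0.259], TCP at [0.279, -0.559, 0.405] pointing down, gripper open.
Joint ranges: [-3.14, 3.14], [-1.21, 2.06], [-1.07, 1.41], [-3.16, 2.05], [-2.99, -0.16], [-3.1, 3.1]. Speed limits (rad/s): [2.79, 2.79, 3.14, 3.14, 3.14, 3.14].

INTERFACE

Orientations are given as [roll, pitch, yaw] about the fixed x, y, z axes, in that order (R = Rz(yaw) Ry(pitch) Rx(roll)).
In Python, from bench import env gives the robot as it stands.
- The arm moves only by the tool apply_moves, never from a script. Its arguments are lists of equal length, an entry for each row: "dp": the shift along the tool's x, y, z in mm, a list of three; "turn": the turn, a rotation vector about the tool's x, y, z in degrees, a list of three; "claw": the finger opening in mm, from 0 to 87. A call has 1 to 12 rows; each row is the pose to reach, as a shift and turn from the pose measured when the call began, along the tool's axes at that moment; what a row does not reach only later rows make up. A row lasts 1/10 s, in which the tool goes at most 50 mm and 8.59 degrees, less where a joint would pass 70% of its speed; a pose out of reach is approached as far as the arm can. A call with a gripper value outside its range is refused whole. The fingers move at their own pace and stop on an object; "grip_force" is the grip in N (left out, the last holds). Time passes only in rows, so rows that repeat a pose let the fingers close. It gives the time, the measured TCP pose, the force and the opening at its end, in the units of the state.
- env.state(): the state, without advancing time (a new reading comes with each control period).
- env.capture(name): name is "scene" or "top" or "wrist"; returns the picture (420x560x3 uint8, red, green, blue); there is no depth.
- env.camera_model(name): a dict with "vfov" (degrees; the focal length in pixels is half the picture's height over the tangent of half this angle, whatever the lens; pixels are square), "cx", "cy" (the principal point, pixels), "R" (3x3) and "t" (3): a world point X has camera coordinates R X + t. Camera axes: x right, y down, z forward; pixel columns grow to the right and rows downward; lengths in m; the calibration is good to about 2 mm. A picture is of the moment at which its call begins: read the wrist's pose just before it. camera_model takes no time and is no camera call; for the wrist camera it gives the pose at the moment of the call.
- env.sign_off(): hands the job in, once; it reports no verdict.
Trained networks look in the newest picture that a camera, given by its name, has taken for a name from the list of things; names that differ only in an ending like _2 or _b are one class to them, and where a whole thing is asked for, a point or a joint stands for the part that bears it (a point fixed in the world has none). Each returns a list of dicts, best first, with "score" (0 to 1); they miss things now and then, are a little off and sometimes report something else, mostly with a low value. They report only what shows in the picture. A call takes as long as a camera call. They do not tell look-alikes from the thing itself.
- env.outline_of(camera, name): "pixels" (420x560 bool, what is visible of it) and "xy" ([column, row] in pixels, amid what is visible of it).
The state is a dict: "t": time; "qpos": joint angles; "dq": joint speeds; "joint_efforts": joint torques, N m; "position": TCP position; "tcp_rot": TCP orientation; "ft_force": force on the tool from outside, world axes, zero at the start; "moment": the same for the moment, N m; "grip_width": finger opening in m.
Only numpy, scipy, OpenCV 4.12 (cv2) and the standard library are available. Lean on these libraries where they do the work, as an engineer would, in place of code of your own. Each camera call takes 0.05 s, during which the arm holds its last target.

TASK

Clear up the goldsmith's bench: put each of the four steel forming blocks, top side up, into the cork-lined wooden seat of its own shape and size (large round, square, long, small round), so that all four lie flat on the cork inside the rims. Do not knock over the little glass bottle.

Things in the scene. Friction and masses are not known exactly. Their poses are not given: they have to be found in the camera images.
- round_block: large round bench block: bare steel disc, 60 mm diameter, 26 mm high, plain top; weight about 0.5 kg. Origin: centre of its underside, z up. Loose on the bench.
- square_block: square doming block: bare steel, 42 x 42 mm, 34 mm high, four dark round dimples on top; about 0.45 kg. Origin: centre of its underside, x and y along its sides, z up. Loose.
- long_block: long grooved block: bare steel bar, 84 mm (its x axis) x 30 mm (its y axis), 28 mm high, dark grooves across the top; about 0.5 kg. Origin: centre of its underside, z up. Loose.
- small_block: small round block: bare steel cylinder, 34 mm diameter, 36 mm high, one dark round dimple on top; about 0.25 kg. Origin: centre of its underside, z up. Loose.
- round_seat: large round seat: dark wooden dish with a cork floor, well 76 mm across, 88 mm outside; for the large round block (8 mm play all round). Origin: centre of its underside, on the bench, z up; cork floor 5 mm above the origin, top of the 6 mm thick rim 10 mm above it. Fixed to the bench.
- square_seat: square seat: dark wooden tray with a cork floor, well 58 x 58 mm, 70 x 70 mm outside, sides along its x and y; for the square block (8 mm play all round). Origin: centre of its underside, on the bench, z up; cork floor 5 mm above the origin, top of the 6 mm thick rim 10 mm above it. Fixed to the bench.
- long_seat: long seat: dark wooden tray with a cork floor, well 100 mm (its x axis) x 46 mm (its y axis), 112 x 58 mm outside; for the long block, lengthways along the seat (8 mm play all round). Origin: centre of its underside, on the bench, z up; cork floor 5 mm above the origin, top of the 6 mm thick rim 10 mm above it. Fixed to the bench.
- small_seat: small round seat: dark wooden dish with a cork floor, well 50 mm across, 62 mm outside; for the small round block (8 mm play all round). Origin: centre of its underside, on the bench, z up; cork floor 5 mm above the origin, top of the 6 mm thick rim 10 mm above it. Fixed to the bench.
- flux_bottle: small amber glass bottle with a black cap, 36 mm diameter, 62 mm high, standing loose; it must stay upright. Origin: centre of its underside, z up. It is the tallest thing among the blocks and seats; the other small goldsmith's items lying between and around them (a brass weight, a finger ring, a bit of charcoal, tweezers, bangle, hammer, screwdriver, pitch bowl) are lower.
There are look-alikes about, which are no part of the job. What is shaped like the round_block but green or red is not meant.

How it is judged:
At the end, for the whole second after the job is handed in: Each block is in its own seat, within 12.5 mm of the seat's centre (anywhere flat inside the well), its underside on the cork floor (less than 3 mm above it), upright within 0.06 rad, released and at rest; the glass bottle stands upright (within 0.2 rad) (horizontal distance between round_block and round_seat below 0.0125 m and z of round_block in the frame of round_seat between 0.002 and 0.008 m and angle between each of round_block, square_block, long_block, small_block's own z axis and vertical below 0.06 rad and linear speed of each of round_block, square_block, long_block, small_block below 0.02 m/s and horizontal distance between square_block and square_seat below 0.0125 m and z of square_block in the frame of square_seat between 0.002 and 0.008 m and horizontal distance between long_block and long_seat below 0.0125 m and z of long_block in the frame of long_seat between 0.002 and 0.008 m and horizontal distance between small_block and small_seat below 0.0125 m and z of small_block in the frame of small_seat between 0.002 and 0.008 m and angle between flux_bottle's own z axis and vertical below 0.2 rad); the robot touches nothing.
It fails at once if the glass bottle is knocked over (tilted by more than 0.5 rad) (angle between flux_bottle's own z axis and vertical above 0.5 rad).
It also fails if it takes over 104 s, if anything falls off the work surface, if the arm or the gripper's body presses on something with over 40 N, if the wrist force passes 120 N, or if a joint passes its speed limit or range.

## Working session

There is one attempt and no reset: what is moved stays moved. The work goes in short steps, Python scripts to look and compute and a tool call to move; the robot and the scene stay as the last step left them, time stands still between calls to the robot, and variables do not carry over. Pictures are saved under pics/ and viewed, and the job is handed in when it is done.

Besides the shell and the picture viewer there is one more tool, called after "Emit:" by a JSON object that holds its "name" and its "arguments", one argument or row to a line. apply_moves: Moves the arm, as the interface text tells. Its arguments: {"type":"object","properties":{"dp":{"type":"array","items":{"type":"array","items":{"type":"number"}}},"turn":{"type":"array","items":{"type":"array","items":{"type":"number"}}},"claw":{"type":"array","items":{"type":"number"}},"grip_force":{"type":"number"}},"required":["dp","turn","claw"]}

```bash
mkdir -p pics; ls; python3 - <<'E'
from bench import env
import cv2
print(env.state())
for n in ["scene","top"]:
    im=env.capture(n); cv2.imwrite(f"pics/{n}0.png",im[:,:,::-1]); m=env.camera_model(n); print(n,m)
E
```

```text
pics
{'t': 0.0, 'qpos': array([-8.49414992e-01,  3.85516531e-01,  6.61164044e-03, -5.18822060e-04,
       -1.19400913e+00, -2.58614728e-01]), 'dq': array([-0.00176802, -0.00119051,  0.00074921,  0.00015784,  0.0013427 ,
        0.00123092]), 'joint_efforts': array([-3.31357096e-04, -3.90667069e+01,  1.87404621e+01,  4.21981305e+00,
        1.10390276e-02, -2.02127972e-04]), 'position': array([ 0.27895514, -0.55904485,  0.40367485]), 'tcp_rot': array([ 3.13942207e+00, -7.56010763e-05, -2.67901737e+00]), 'ft_force': array([-0.14767738,  0.75055841,  0.25182151]), 'moment': array([0.05219309, 0.02515058, 0.06088802]), 'grip_width': 0.08723158472754594}
scene {'vfov': 46.85782161388379, 'cx': 271.1188026042065, 'cy': 210.27123167207728, 'R': array([[ 0.33795454,  0.94098265, -0.01839533],
       [ 0.73239203, -0.27521392, -0.62278343],
       [-0.59109106,  0.19699989, -0.78217799]]), 't': array([-0.16289388, -0.31918876,  1.39756042])}
top {'vfov': 53.02510344682528, 'cx': 287.4668934309923, 'cy': 209.9272196743466, 'R': array([[-0.02409177, -0.99957687, -0.01629955],
       [-0.98744149,  0.0263394 , -0.15577401],
       [ 0.15613742,  0.01234198, -0.98765823]]), 't': array([0.01556995, 0.4897298 , 1.09081979])}
```

View pics/scene0.png

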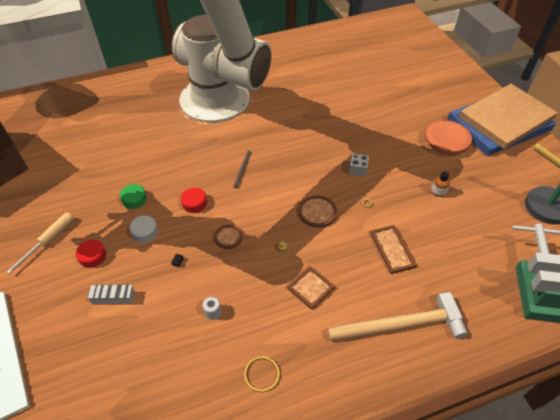

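View pics/top0.png

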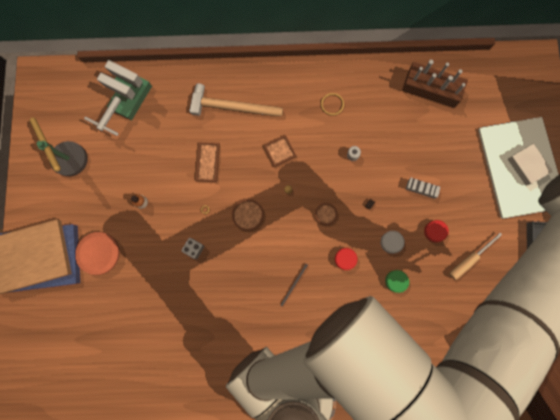

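The scene shows the grey disc at (143,228), the square block at (359,163), the long block at (111,294) and the small block at (212,307). The seats are at round (318,210), small (228,236), square (311,287) and long (393,249). The bottle is at (440,184). The red and green discs are look-alikes.

```bash
cat > h.py <<'E'
import numpy as np, cv2
from scipy.optimize import minimize
from bench import env
def proj(m,X):
    f=210/np.tan(np.radians(m['vfov'])/2)
    c=X@np.array(m['R']).T+np.array(m['t'])
    return np.c_[m['cx']+f*c[:,0]/c[:,2], m['cy']+f*c[:,1]/c[:,2]]
def ray(m,uv,z):
    f=210/np.tan(np.radians(m['vfov'])/2); R=np.array(m['R']);t=np.array(m['t'])
    d=R.T@np.array([(uv[0]-m['cx'])/f,(uv[1]-m['cy'])/f,1]); o=-R.T@t
    return o+d*(z-o[2])/d[2]
A=np.linspace(0,2*np.pi,48,endpoint=False)
circ=lambda r:np.c_[r*np.cos(A),r*np.sin(A)]
def rect(a,b): return np.array([[a,b],[-a,b],[-a,-b],[a,-b]])/2
SH={'round_block':(circ(.03),.026),'square_block':(rect(.042,.042),.034),'long_block':(rect(.084,.03),.028),'small_block':(circ(.017),.036),
'round_seat':(circ(.044),.01),'square_seat':(rect(.07,.07),.01),'long_seat':(rect(.112,.058),.01),'small_seat':(circ(.031),.01),'flux_bottle':(circ(.018),.062)}
def pts(n,x,y,a,z0=0):
    p,h=SH[n]; R=np.array([[np.cos(a),-np.sin(a)],[np.sin(a),np.cos(a)]])
    q=p@R.T+[x,y]
    return np.r_[np.c_[q,np.full(len(q),z0)],np.c_[q,np.full(len(q),z0+h)]]
S=4
def fit(n,m,mask,z0=0):
    ys,xs=np.nonzero(mask); h=SH[n][1]
    x0,x1,y0,y1=xs.min()-12,xs.max()+12,ys.min()-12,ys.max()+12
    pad=np.zeros((y1-y0,x1-x0),np.float32)
    yy,xx=ys-y0,xs-x0; pad[yy,xx]=1
    big=np.kron(pad,np.ones((S,S)))>.5
    def cost(v):
        uv=proj(m,pts(n,v[0]/1e3,v[1]/1e3,v[2]/50,z0))
        hu=cv2.convexHull(((uv+.5-[x0,y0])*S*16).astype(np.int32).reshape(-1,1,2))
        c=np.zeros(big.shape,np.uint8); cv2.fillPoly(c,[hu],1,shift=4); c=c>0
        return 1-(c&big).sum()/(c|big).sum()
    g=ray(m,[xs.mean(),ys.mean()],z0+h/2)[:2]*1e3
    best=None
    rnd='round' in n or 'small' in n or 'flux' in n
    for a in ([0] if rnd else np.linspace(0,np.pi,12,endpoint=False)*(.5 if 'square' in n else 1)):
        r=minimize(cost,[g[0],g[1],a*50],method='Nelder-Mead',options=dict(initial_simplex=np.array([[g[0],g[1],a*50],[g[0]+6,g[1],a*50],[g[0],g[1]+6,a*50],[g[0],g[1],a*50+8]]),maxiter=200))
        if best is None or r.fun<best.fun: best=r
    return best.x[0],best.x[1],np.degrees(best.x[2]/50),1-best.fun
def look(cam,names,z0=0,minscore=.3):
    m=env.camera_model(cam); out={}
    for n in names:
        for d in env.outline_of(cam,n)[:4]:
            if d['score']<minscore or d['pixels'].sum()<20: continue
            r=fit(n,m,d['pixels'],z0)
            print(cam,n,'s%.2f'%d['score'],np.round(d['xy']).astype(int),'x%.1f y%.1f a%.1f iou%.2f'%r)
E
python3 - <<'E'
from h import *
for c in ['scene','top']:
    look(c,list(SH))
print(env.state()['t'])
E
```

```text
scene round_block s0.97 [142 229] x399.6 y-276.6 a5.6 iou0.90
scene round_block s0.94 [133 194] x294.8 y-282.3 a8.7 iou0.94
scene round_block s0.92 [194 202] x355.9 y-149.7 a6.0 iou0.87
scene round_block s0.70 [317 212] x497.8 y110.7 a0.1 iou0.61
scene square_block s0.91 [358 165] x393.3 y263.0 a57.9 iou0.89
scene long_block s0.89 [110 297] x544.1 y-368.8 a69.8 iou0.94
scene small_block s0.70 [210 307] x647.0 y-184.9 a-1.7 iou0.93
scene small_block s0.62 [141 226] x409.2 y-280.1 a6.7 iou0.54
scene small_block s0.31 [358 165] x395.5 y261.0 a4.7 iou0.72
scene round_seat s0.70 [318 212] x485.0 y113.7 a0.1 iou0.97
scene square_seat s0.55 [312 288] x664.7 y23.0 a114.3 iou0.93
scene long_seat s0.64 [394 252] x639.0 y225.5 a-4.2 iou0.97
scene small_seat s0.74 [231 236] x480.1 y-101.1 a7.8 iou0.96
scene small_seat s0.46 [319 211] x498.6 y110.1 a-19.8 iou0.49
scene flux_bottle s0.66 [444 188] x526.4 y411.3 a10.3 iou0.69
scene flux_bottle s0.58 [143 228] x414.7 y-275.1 a0.9 iou0.66
top round_block s0.79 [391 238] x401.3 y-277.3 a3.9 iou0.95
top round_block s0.73 [398 282] x296.9 y-281.3 a4.1 iou0.91
top round_block s0.69 [344 261] x359.0 y-148.7 a-8.8 iou0.95
top round_block s0.65 [435 232] x428.8 y-397.4 a3.1 iou0.86
top square_block s0.55 [190 248] x397.3 y263.1 a60.0 iou0.94
top square_block s0.54 [209 158] x646.4 y221.3 a81.4 iou0.40
top long_block s0.95 [420 184] x547.1 y-366.8 a69.8 iou0.92
top small_block s0.58 [354 153] x649.5 y-183.5 a0.8 iou0.94
top round_seat s0.93 [249 213] x486.5 y114.9 a2.4 iou0.97
top square_seat s0.70 [281 149] x666.9 y21.6 a23.7 iou0.92
top square_seat s0.44 [249 212] x487.8 y113.6 a10.1 iou0.78
top long_seat s0.78 [209 158] x640.2 y226.6 a175.6 iou0.93
top small_seat s0.61 [325 214] x483.5 y-102.6 a8.4 iou0.90
top flux_bottle s0.73 [139 203] x527.7 y404.1 a1.6 iou0.72
1.0
```

The two cameras agree to within about 3 mm. The disc candidates in the top view are grey (393,242), green (398,282), red (346,259) and red (436,231). Only the grey one is bare steel. I'll confirm it in a crop.

```bash
cat >> h.py <<'E'
from scipy.spatial.transform import Rotation as Ro
def plan(x,y,z,yaw):
    s=env.state(); R=Ro.from_euler('xyz',s['tcp_rot'])
    T=Ro.from_euler('xyz',[180,0,yaw],degrees=True)
    print('dp',np.round(R.inv().apply(np.array([x,y,z])-np.array(s['position'])*1e3),1),'turn',np.round((R.inv()*T).as_rotvec(degrees=True),1),'t',round(s['t'],1), 'w',round(s['grip_width'],4))
E
python3 - <<'E'
from h import *
a=cv2.imread('pics/scene0.png')[170:330,70:270]; cv2.imwrite('pics/crop1.png',cv2.resize(a,None,fx=4,fy=3.7,interpolation=2))
plan(545.5,-368,300,-110)
E
```

```text
dp [-323.8   52.1  104.8] turn [  0.    0.  -43.5] t 1.0 w 0.0872
```

View pics/crop1.png

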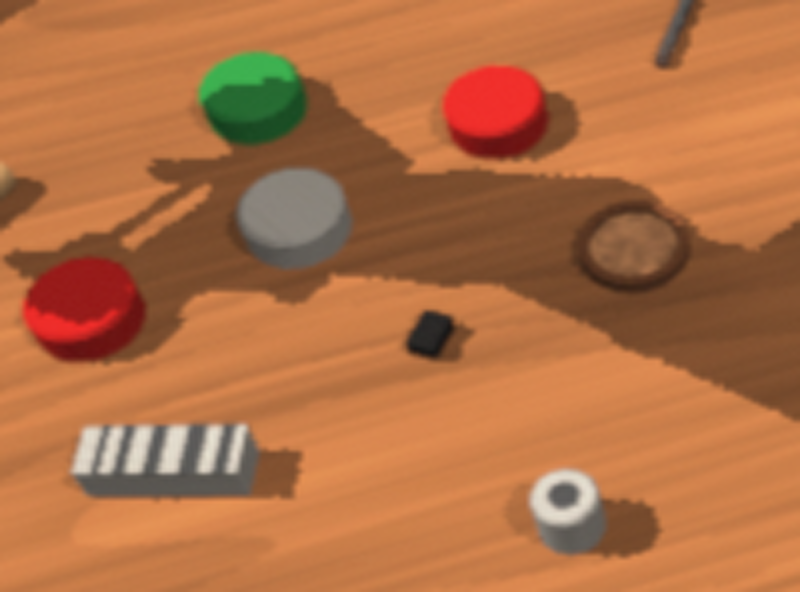

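The crop shows a grey steel disc in the middle (picture 295,215), with the green and red look-alikes apart from it. The long and small blocks have their tops up. I'll start with the long block.

Emit:
{"name": "apply_moves", "arguments": {
  "dp": [
    [-323.8, 52.1, 104.8],
    [-323.8, 52.1, 104.8],
    [-323.8, 52.1, 104.8],
    [-323.8, 52.1, 104.8],
    [-323.8, 52.1, 104.8],
    [-323.8, 52.1, 104.8],
    [-323.8, 52.1, 104.8],
    [-323.8, 52.1, 104.8],
    [-323.8, 52.1, 104.8],
    [-323.8, 52.1, 104.8],
    [-323.8, 52.1, 104.8]
  ],
  "turn": [
    [0, 0, -43.5],
    [0, 0, -43.5],
    [0, 0, -43.5],
    [0, 0, -43.5],
    [0, 0, -43.5],
    [0, 0, -43.5],
    [0, 0, -43.5],
    [0, 0, -43.5],
    [0, 0, -43.5],
    [0, 0, -43.5],
    [0, 0, -43.5]
  ],
  "claw": [87, 87, 87, 87, 87, 87, 87, 87, 87, 87, 87],
  "grip_force": 50
}}

```text
t: 2.1
position: [0.5446, -0.369, 0.3008]
tcp_rot: [-3.141, -0.0, -1.921]
ft_force: [-0.1, 0.4, -0.3]
grip_width: 0.0872
```

```bash
python3 - <<'E'
from h import *
cv2.imwrite('pics/w1.png',env.capture('wrist')[:,:,::-1])
look('wrist',['long_block'])
plan(545.5,-368,191,-110)
E
```

```text
wrist long_block s0.64 [277 212] x545.1 y-368.8 a70.3 iou0.98
dp [ -1.2  -0.4 109.7] turn [-0.1 -0.  -0.1] t 2.2 w 0.0872
```

View pics/w1.png

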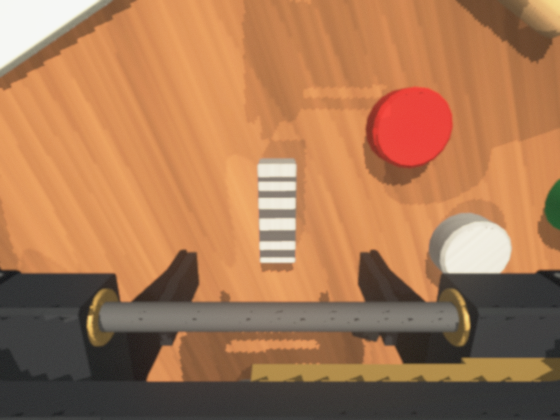

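The wrist view puts the long block at (277,212), centred between the fingers, and confirms its pose to about 1 mm. Next I descend and close.

Emit:
{"name": "apply_moves", "arguments": {
  "dp": [
    [0, 0, 40],
    [0, 0, 75],
    [0, 0, 95],
    [0, 0, 109.7],
    [0, 0, 109.7],
    [0, 0, 109.7],
    [0, 0, 109.7],
    [0, 0, 109.7],
    [0, 0, 109.7],
    [0, 0, 109.7],
    [0, 0, 109.7],
    [0, 0, 109.7]
  ],
  "turn": [
    [0, 0, 0],
    [0, 0, 0],
    [0, 0, 0],
    [0, 0, 0],
    [0, 0, 0],
    [0, 0, 0],
    [0, 0, 0],
    [0, 0, 0],
    [0, 0, 0],
    [0, 0, 0],
    [0, 0, 0],
    [0, 0, 0]
  ],
  "claw": [87, 87, 87, 87, 87, 20, 20, 20, 20, 20, 20, 20]
}}

```text
t: 3.4
position: [0.5447, -0.369, 0.1911]
tcp_rot: [-3.14, -0.0, -1.921]
ft_force: [0.4, -0.2, -0.3]
grip_width: 0.0391
```

```bash
python3 - <<'E'
from h import *
plan(639.5,226,300,-184.3)
E
```

```text
dp [-591.4  115.2 -109.1] turn [-0.1  0.  74.2] t 3.4 w 0.0391
```

Emit:
{"name": "apply_moves", "arguments": {
  "dp": [
    [0, 0, 0],
    [0, 0, 0],
    [0, 0, 0],
    [0, 0, 0],
    [0, 0, -20],
    [0, 0, -50],
    [0, 0, -85],
    [0, 0, -109],
    [0, 0, -109]
  ],
  "turn": [
    [0, 0, 0],
    [0, 0, 0],
    [0, 0, 0],
    [0, 0, 0],
    [0, 0, 0],
    [0, 0, 0],
    [0, 0, 0],
    [0, 0, 0],
    [0, 0, 0]
  ],
  "claw": [20, 20, 20, 20, 20, 20, 20, 20, 20]
}}

```text
t: 4.3
position: [0.5451, -0.3692, 0.3032]
tcp_rot: [-3.134, -0.0, -1.921]
ft_force: [0.5, 0.0, -4.2]
grip_width: 0.0295
```

```bash
python3 - <<'E'
from h import *
plan(639.5,226,300,-184.3)
E
```

```text
dp [-591.5  115.6    2.1] turn [-0.4  0.2 74.2] t 4.3 w 0.0295
```

Emit:
{"name": "apply_moves", "arguments": {
  "dp": [
    [-30, 6, 2.1],
    [-70, 14, 2.1],
    [-119, 23, 2.1],
    [-168, 33, 2.1],
    [-217, 42, 2.1],
    [-266, 52, 2.1],
    [-315, 61, 2.1],
    [-364, 71, 2.1],
    [-413, 81, 2.1],
    [-462, 90, 2.1],
    [-511, 100, 2.1],
    [-550, 107, 2.1]
  ],
  "turn": [
    [-0.1, 0, 5],
    [-0.2, 0, 12],
    [-0.3, 0, 19],
    [-0.4, 0, 26],
    [-0.4, 0.2, 33],
    [-0.4, 0.2, 40],
    [-0.4, 0.2, 47],
    [-0.4, 0.2, 54],
    [-0.4, 0.2, 61],
    [-0.4, 0.2, 67],
    [-0.4, 0.2, 72],
    [-0.4, 0.2, 74.2]
  ],
  "claw": [20, 20, 20, 20, 20, 20, 20, 20, 20, 20, 20, 20]
}}

```text
t: 5.5
position: [0.6323, 0.1867, 0.2966]
tcp_rot: [-3.141, -0.005, 3.065]
ft_force: [0.3, -0.7, -4.1]
grip_width: 0.0296
```

```bash
python3 - <<'E'
from h import *
plan(639.5,226,260,-184.3)
E
```

```text
dp [-4.4 39.8 36.6] turn [-0.1 -0.3 -0.1] t 5.5 w 0.0296
```

Emit:
{"name": "apply_moves", "arguments": {
  "dp": [
    [-2, 20, 10],
    [-4.4, 39.8, 25],
    [-4.4, 39.8, 36.6],
    [-4.4, 39.8, 36.6],
    [-4.4, 39.8, 36.6]
  ],
  "turn": [
    [0, 0, 0],
    [-0.1, -0.3, -0.1],
    [-0.1, -0.3, -0.1],
    [-0.1, -0.3, -0.1],
    [-0.1, -0.3, -0.1]
  ],
  "claw": [20, 20, 20, 20, 20]
}}

```text
t: 6.0
position: [0.6394, 0.2246, 0.2585]
tcp_rot: [-3.14, -0.002, 3.066]
ft_force: [0.3, -0.3, -4.7]
grip_width: 0.0296
```

```bash
python3 - <<'E'
from h import *
cv2.imwrite('pics/w2.png',env.capture('wrist')[:,:,::-1])
look('wrist',['long_seat'])
s=env.state();look('wrist',['long_block'],s['position'][2]-.191)
plan(639.5,226,196,-184.3)
E
```

```text
wrist long_seat s0.90 [286 174] x556.5 y233.1 a175.3 iou0.64
wrist long_block s0.69 [281 257] x639.8 y225.5 a-4.1 iou0.80
dp [ 0.5  1.  64.8] turn [ 0.1  0.1 -0. ] t 6.2 w 0.0295
```

View pics/w2.png

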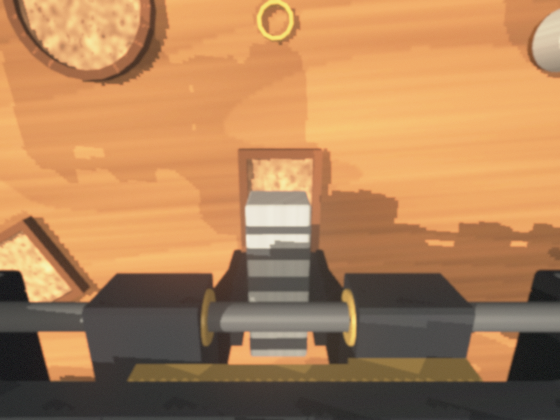

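The wrist view shows the block held square over the long seat. The seat's far rim runs from (238,150) to (328,150). I'll compare that with the projected seat model.

```bash
python3 - <<'E'
from h import *
m=env.camera_model('wrist')
print(np.round(proj(m,pts('long_seat',.6395,.226,np.radians(-4.3)))[4:],0))
E
```

```text
[[315. 291.]
 [321. 147.]
 [236. 148.]
 [242. 291.]]
```

It matches within 2 px. Next I lower and release.

Emit:
{"name": "apply_moves", "arguments": {
  "dp": [
    [0.5, 1, 30],
    [0.5, 1, 50],
    [0.5, 1, 60],
    [0.5, 1, 63],
    [0.5, 1, 63.5],
    [0.5, 1, 63.5],
    [0.5, 1, 63.5],
    [0.5, 1, 63.5],
    [0.5, 1, 63.5],
    [0.5, 1, 63.5],
    [0.5, 1, 50],
    [0.5, 1, 10]
  ],
  "turn": [
    [0, 0, 0],
    [0, 0, 0],
    [0, 0, 0],
    [0, 0, 0],
    [0, 0, 0],
    [0, 0, 0],
    [0, 0, 0],
    [0, 0, 0],
    [0, 0, 0],
    [0, 0, 0],
    [0, 0, 0],
    [0, 0, 0]
  ],
  "claw": [20, 20, 20, 20, 20, 20, 60, 60, 60, 60, 60, 60]
}}

```text
t: 7.35
position: [0.6383, 0.2254, 0.2478]
tcp_rot: [-3.138, -0.006, 3.065]
ft_force: [0.9, -0.1, -0.6]
grip_width: 0.059
```

```bash
python3 - <<'E'
from h import *
s=env.state();print(s['position'],s['qpos'])
plan(395.5,263,300,-211)
E
```

```text
[0.63830687 0.2253934  0.24777167] [ 5.77542449e-01  6.05118544e-01 -3.80911497e-02 -1.41788677e-03
 -9.34760991e-01 -2.22398044e+00]
dp [245.3  18.8 -50.7] turn [-0.3 -0.3 26.6] t 7.3 w 0.059
```

Go to the square block with yaw -121.

```bash
python3 - <<'E'
from h import *
plan(395.5,263,300,-121)
E
```

```text
dp [245.3  18.8 -50.7] turn [  0.   -0.4 -63.4] t 7.3 w 0.059
```

Emit:
{"name": "apply_moves", "arguments": {
  "dp": [
    [10, 0, -50.7],
    [50, 4, -50.7],
    [100, 8, -50.7],
    [150, 12, -50.7],
    [200, 15, -50.7],
    [235, 18, -50.7],
    [245.3, 18.8, -50.7],
    [245.3, 18.8, -50.7],
    [245.3, 18.8, -50.7],
    [245.3, 18.8, -50.7]
  ],
  "turn": [
    [0, 0, -5],
    [0, 0, -13],
    [0, 0, -21],
    [0, 0, -29],
    [0, 0, -37],
    [0, 0, -45],
    [0, 0, -53],
    [0, -0.4, -60],
    [0, -0.4, -63.4],
    [0, -0.4, -63.4]
  ],
  "claw": [70, 87, 87, 87, 87, 87, 87, 87, 87, 87]
}}

```text
t: 8.35
position: [0.3954, 0.2632, 0.3012]
tcp_rot: [3.141, 0.002, -2.111]
ft_force: [-0.1, 1.0, 1.1]
grip_width: 0.0869
```

```bash
python3 - <<'E'
from h import *
cv2.imwrite('pics/w3.png',env.capture('wrist')[:,:,::-1])
look('wrist',['square_block'])
plan(395.5,263,192,-121)
E
```

```text
wrist square_block s0.84 [275 207] x395.9 y261.6 a59.0 iou0.94
dp [  0.2  -0.  108.7] turn [ 0.   0.1 -0. ] t 8.4 w 0.0872
```

View pics/w3.png

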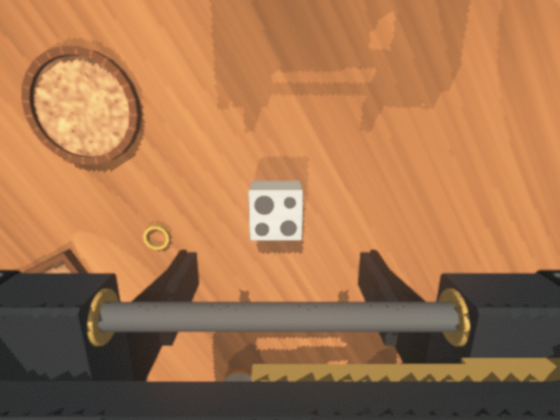

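The square block (275,210) lies square between the fingers, with the dimples up. The ring at (157,238) is clear of the fingers. I descend and grip.

Emit:
{"name": "apply_moves", "arguments": {
  "dp": [
    [0.2, 0, 40],
    [0.2, 0, 75],
    [0.2, 0, 97],
    [0.2, 0, 108.7],
    [0.2, 0, 108.7],
    [0.2, 0, 108.7],
    [0.2, 0, 108.7],
    [0.2, 0, 108.7],
    [0.2, 0, 108.7],
    [0.2, 0, 108.7],
    [0.2, 0, 95],
    [0.2, 0, 60]
  ],
  "turn": [
    [0, 0, 0],
    [0, 0, 0],
    [0, 0, 0],
    [0, 0, 0],
    [0, 0, 0],
    [0, 0, 0],
    [0, 0, 0],
    [0, 0, 0],
    [0, 0, 0],
    [0, 0, 0],
    [0, 0, 0],
    [0, 0, 0]
  ],
  "claw": [70, 70, 70, 70, 35, 35, 35, 35, 35, 35, 35, 35]
}}

```text
t: 9.65
position: [0.394, 0.2614, 0.2378]
tcp_rot: [3.139, -0.01, -2.115]
ft_force: [1.2, 0.6, -5.7]
grip_width: 0.0416
```

```bash
python3 - <<'E'
from h import *
plan(666,22,300,-156)
E
```

```text
dp [  64.7 -356.5  -62.7] turn [ 0.  -0.6 34.8] t 9.7 w 0.0416
```

Emit:
{"name": "apply_moves", "arguments": {
  "dp": [
    [0, 0, -40],
    [7, -40, -62.7],
    [15, -85, -62.7],
    [24, -133, -62.7],
    [33, -181, -62.7],
    [42, -229, -62.7],
    [50, -277, -62.7],
    [57, -315, -62.7],
    [62, -345, -55],
    [64.7, -356.5, -40],
    [64.7, -356.5, -30],
    [64.7, -356.5, -30]
  ],
  "turn": [
    [0, -0.3, 0],
    [0, -0.6, 5],
    [0, -0.6, 10],
    [0, -0.6, 15],
    [0, -0.6, 20],
    [0, -0.6, 25],
    [0, -0.6, 30],
    [0, -0.6, 34.8],
    [0, -0.6, 34.8],
    [0, -0.6, 34.8],
    [0, -0.6, 34.8],
    [0, -0.6, 34.8]
  ],
  "claw": [35, 35, 35, 35, 35, 35, 35, 35, 35, 35, 35, 35]
}}

```text
t: 10.85
position: [0.6638, 0.0218, 0.2631]
tcp_rot: [3.138, -0.008, -2.723]
ft_force: [-1.8, -0.1, -6.0]
grip_width: 0.0417
```

```bash
cat >> h.py <<'E'
def overlay(fn,items):
    im=env.capture('wrist')[:,:,::-1].copy(); m=env.camera_model('wrist')
    for n,x,y,a,z0 in items:
        p=proj(m,pts(n,x/1e3,y/1e3,np.radians(a),z0)); k=len(p)//2
        cv2.polylines(im,[p[k:].astype(np.int32).reshape(-1,1,2)],True,(0,255,0),1)
    cv2.imwrite(fn,im)
E
python3 - <<'E'
from h import *
s=env.state()
overlay('pics/w4.png',[('square_seat',666,22,24,0),('square_block',s['position'][0]*1e3,s['position'][1]*1e3,24,s['position'][2]-.192)])
plan(666,22,197,-156)
E
```

```text
dp [-1.8 -1.1 67.9] turn [ 0.1 -0.3  0.1] t 10.9 w 0.0415
```

View pics/w4.png

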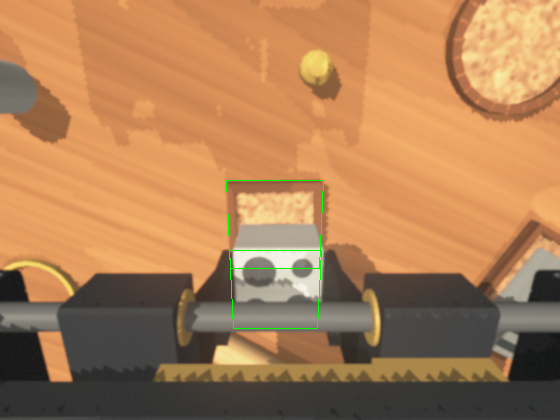

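The seat overlay matches the picture (its far edge is at row 182), and the block is held true. I lower it.

Emit:
{"name": "apply_moves", "arguments": {
  "dp": [
    [-1.8, -1, 30],
    [-1.8, -1, 52],
    [-1.8, -1, 63],
    [-1.8, -1, 66.5],
    [-1.8, -1, 67],
    [-1.8, -1, 67],
    [-1.8, -1, 67],
    [-1.8, -1, 67],
    [-1.8, -1, 67],
    [-1.8, -1, 67],
    [-1.8, -1, 50],
    [-1.8, -1, 10]
  ],
  "turn": [
    [0, -0.3, 0],
    [0, -0.3, 0],
    [0, -0.3, 0],
    [0, -0.3, 0],
    [0, -0.3, 0],
    [0, -0.3, 0],
    [0, -0.3, 0],
    [0, -0.3, 0],
    [0, -0.3, 0],
    [0, -0.3, 0],
    [0, 0, 0],
    [0, 0, 0]
  ],
  "claw": [35, 35, 35, 35, 35, 35, 70, 70, 70, 70, 70, 70]
}}

```text
t: 12.1
position: [0.6652, 0.0218, 0.2518]
tcp_rot: [3.138, -0.014, -2.723]
ft_force: [0.7, -0.5, 0.4]
grip_width: 0.0691
```

```bash
python3 - <<'E'
from h import *
plan(648,-184,300,-156)
E
```

```text
dp [ 100.1 -180.8  -47.6] turn [ 0.2 -0.8  0. ] t 12.1 w 0.0691
```

Emit:
{"name": "apply_moves", "arguments": {
  "dp": [
    [10, -15, -35],
    [32, -58, -47.6],
    [55, -100, -47.6],
    [78, -140, -47.6],
    [95, -170, -47.6],
    [100.1, -180.8, -47.6],
    [100.1, -180.8, -47.6],
    [100.1, -180.8, -47.6]
  ],
  "turn": [
    [0, -0.8, 0],
    [0.2, -0.8, 0],
    [0.2, -0.8, 0],
    [0.2, -0.8, 0],
    [0.2, -0.8, 0],
    [0.2, -0.8, 0],
    [0.2, -0.8, 0],
    [0.2, -0.8, 0]
  ],
  "claw": [70, 70, 70, 70, 70, 70, 70, 70]
}}

```text
t: 12.9
position: [0.6481, -0.1833, 0.3]
tcp_rot: [3.141, 0.001, -2.722]
ft_force: [0.8, 0.6, -0.8]
grip_width: 0.07
```

```bash
python3 - <<'E'
from h import *
overlay('pics/w5.png',[('small_block',648,-184,0,0)])
look('wrist',['small_block'])
plan(648,-184,193,-156)
E
```

```text
wrist small_block s0.78 [276 212] x647.6 y-183.6 a7.7 iou0.92
dp [  1.   -1.3 107. ] turn [0.  0.  0.1] t 13.0 w 0.0701
```

View pics/w5.png

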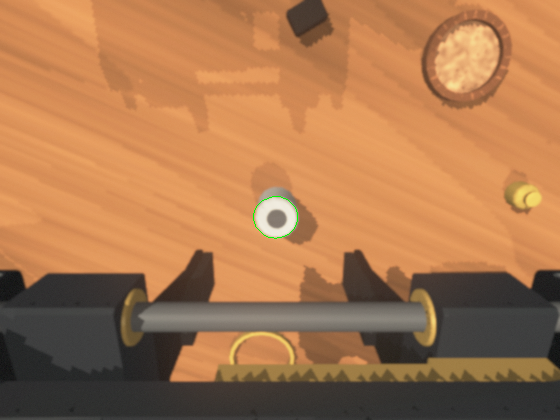

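The small block (276,216) matches the overlay, with its dimple up.

Emit:
{"name": "apply_moves", "arguments": {
  "dp": [
    [1, -1, 40],
    [1, -1, 75],
    [1, -1, 97],
    [1, -1, 107],
    [1, -1, 107],
    [1, -1, 107],
    [1, -1, 107],
    [1, -1, 107],
    [1, -1, 107],
    [1, -1, 107],
    [1, -1, 90],
    [1, -1, 50]
  ],
  "turn": [
    [0, 0, 0],
    [0, 0, 0],
    [0, 0, 0],
    [0, 0, 0],
    [0, 0, 0],
    [0, 0, 0],
    [0, 0, 0],
    [0, 0, 0],
    [0, 0, 0],
    [0, 0, 0],
    [0, 0, 0],
    [0, 0, 0]
  ],
  "claw": [60, 60, 60, 60, 25, 25, 25, 25, 25, 25, 25, 25]
}}

```text
t: 14.2
position: [0.6459, -0.1835, 0.2454]
tcp_rot: [3.134, -0.009, -2.722]
ft_force: [0.8, 0.6, -1.9]
grip_width: 0.0331
```

```bash
python3 - <<'E'
from h import *
plan(482,-102,280,-156)
E
```

```text
dp [116.8 141.4 -32.5] turn [ 0.4 -0.5  0. ] t 14.2 w 0.0331
```

Emit:
{"name": "apply_moves", "arguments": {
  "dp": [
    [5, 6, -25],
    [25, 30, -32.5],
    [53, 64, -32.5],
    [80, 97, -32.5],
    [102, 124, -32.5],
    [113, 137, -25],
    [116.8, 141.4, -15],
    [116.8, 141.4, -15],
    [116.8, 141.4, -15]
  ],
  "turn": [
    [0.4, -0.5, 0],
    [0.4, -0.5, 0],
    [0.4, -0.5, 0],
    [0.4, -0.5, 0],
    [0.4, -0.5, 0],
    [0.4, -0.5, 0],
    [0.4, -0.5, 0],
    [0.4, -0.5, 0],
    [0.4, -0.5, 0]
  ],
  "claw": [25, 25, 25, 25, 25, 25, 25, 25, 25]
}}

```text
t: 15.1
position: [0.482, -0.1021, 0.2625]
tcp_rot: [3.141, -0.001, -2.722]
ft_force: [0.4, -0.1, -1.8]
grip_width: 0.0329
```

```bash
python3 - <<'E'
from h import *
s=env.state()
overlay('pics/w6.png',[('small_seat',482,-102,24,0),('small_block',s['position'][0]*1e3,s['position'][1]*1e3,24,s['position'][2]-.193)])
plan(482,-102,199,-156)
E
```

```text
dp [ 0.3  0.3 63.7] turn [-0.  0.  0.] t 15.2 w 0.0326
```

View pics/w6.png

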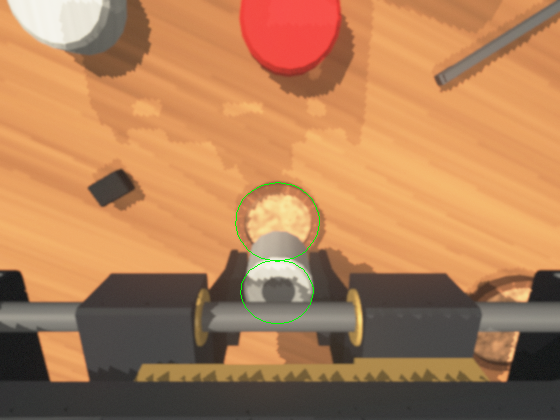

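```bash
python3 - <<'E'
from h import *
print(env.state()['grip_width'])
im=cv2.imread('pics/w6.png')[160:340,190:370]; cv2.imwrite('pics/w6c.png',cv2.resize(im,None,fx=3.3,fy=3.3,interpolation=2))
env.capture('scene')
im=env.capture('scene')[180:280,170:290,::-1]; cv2.imwrite('pics/s6c.png',cv2.resize(im,None,fx=5,fy=5,interpolation=2))
E
```

```text
0.03261635820031199
```

View pics/w6c.png

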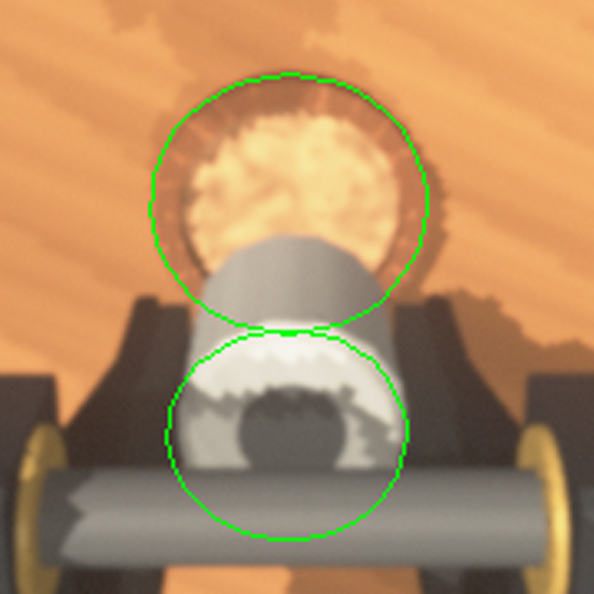

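View pics/s6c.png

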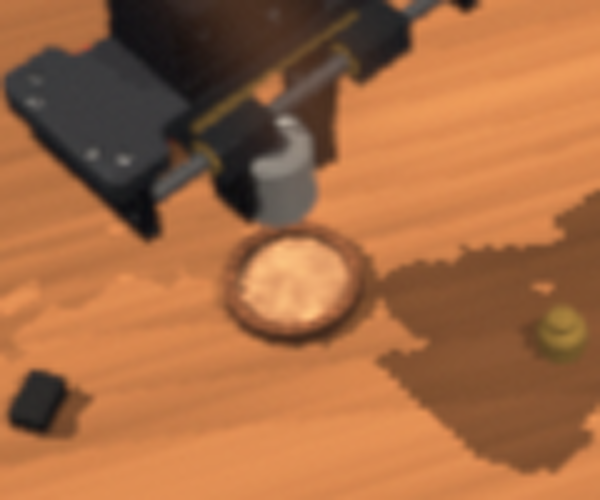

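The held small block looks smaller than predicted, so it has slipped down somewhat in the fingers. I'll estimate by how much.

```bash
python3 - <<'E'
from h import *
im=env.capture('wrist')[:,:,::-1].copy(); m=env.camera_model('wrist'); s=env.state(); P=s['position']
print(P,s['grip_width'],s['ft_force'])
big=cv2.resize(im[160:340,190:370],None,fx=3.2,fy=3.2,interpolation=2)
for dz,c in [(0,(0,255,0)),(-.010,(255,0,0)),(-.018,(0,0,255))]:
    p=proj(m,pts('small_block',P[0],P[1],0,P[2]-.193+dz));k=len(p)//2
    for q in (p[:k],p[k:]): cv2.polylines(big,[((q-[190,160]+.5)*3.2).astype(np.int32).reshape(-1,1,2)],True,c,1)
cv2.imwrite('pics/w7.png',big)
E
```

```text
[ 0.48237089 -0.10219275  0.26268603] 0.032416095367020524 [-0.49609688 -0.12670064 -1.14143367]
```

View pics/w7.png

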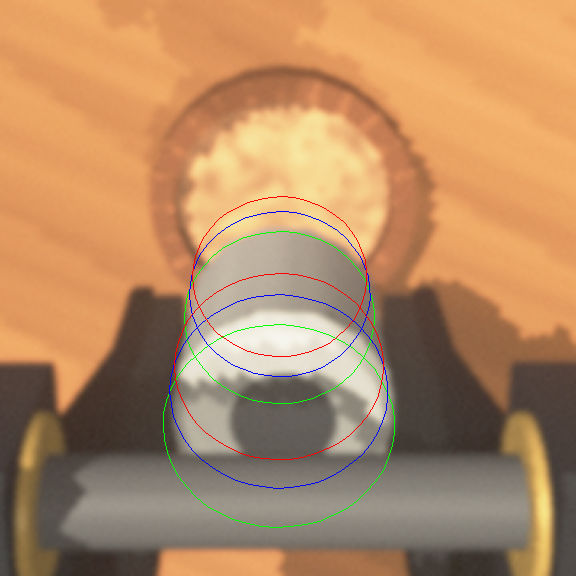

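The block has slipped about 5 mm and tilted a few degrees. I lower it onto the cork now, which will stand it upright, and then release.

Emit:
{"name": "apply_moves", "arguments": {
  "dp": [
    [0, 0, 25],
    [0, 0, 40],
    [0, 0, 50],
    [0, 0, 56],
    [0, 0, 60],
    [0, 0, 62],
    [0, 0, 63],
    [0, 0, 63],
    [0, 0, 63]
  ],
  "turn": [
    [0, 0, 0],
    [0, 0, 0],
    [0, 0, 0],
    [0, 0, 0],
    [0, 0, 0],
    [0, 0, 0],
    [0, 0, 0],
    [0, 0, 0],
    [0, 0, 0]
  ],
  "claw": [25, 25, 25, 25, 25, 25, 25, 25, 25]
}}

```text
t: 16.2
position: [0.4825, -0.1022, 0.2001]
tcp_rot: [-3.141, 0.001, -2.723]
ft_force: [0.1, -0.3, -2.8]
grip_width: 0.0328
```

Emit:
{"name": "apply_moves", "arguments": {
  "dp": [
    [0, 0, 0],
    [0, 0, 0],
    [0, 0, 0],
    [0, 0, 0],
    [0, 0, 0],
    [0, 0, -15],
    [0, 0, -60],
    [0, 0, -60],
    [0, 0, -60]
  ],
  "turn": [
    [0, 0, 0],
    [0, 0, 0],
    [0, 0, 0],
    [0, 0, 0],
    [0, 0, 0],
    [0, 0, 0],
    [0, 0, 0],
    [0, 0, 0],
    [0, 0, 0]
  ],
  "claw": [60, 60, 60, 60, 60, 60, 60, 60, 60]
}}

```text
t: 17.1
position: [0.4826, -0.1021, 0.2612]
tcp_rot: [-3.141, 0.004, -2.723]
ft_force: [-0.2, -1.0, 0.1]
grip_width: 0.0599
```

```bash
python3 - <<'E'
from h import *
overlay('pics/w8.png',[('small_seat',482,-102,24,0),('small_block',482,-102,24,.005)])
look('wrist',['small_block'],.005)
plan(400.5,-277,300,-156)
E
```

```text
wrist small_block s0.93 [279 230] x479.6 y-101.9 a7.8 iou0.92
dp [ 145.5 -126.6  -40.6] turn [ 0.  0. -0.] t 17.2 w 0.0601
```

View pics/w8.png

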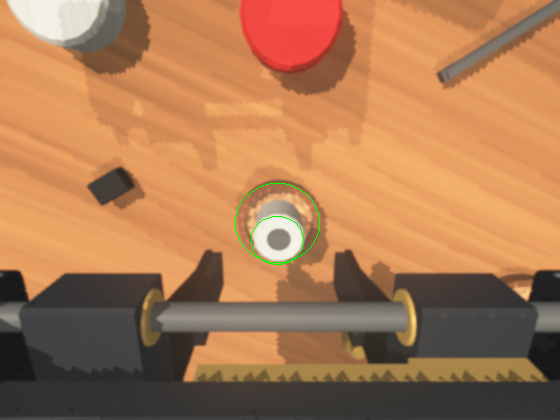

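The small block stands upright in its seat, about 2 mm from the centre. Next is the round block, with the grip at 60 N.

Emit:
{"name": "apply_moves", "arguments": {
  "dp": [
    [12, -10, -30],
    [45, -39, -40.6],
    [80, -70, -40.6],
    [113, -98, -40.6],
    [136, -118, -40.6],
    [145.5, -126.6, -40.6],
    [145.5, -126.6, -40.6],
    [145.5, -126.6, -40.6]
  ],
  "turn": [
    [0, 0, 0],
    [0, 0, 0],
    [0, 0, 0],
    [0, 0, 0],
    [0, 0, 0],
    [0, 0, 0],
    [0, 0, 0],
    [0, 0, 0]
  ],
  "claw": [87, 87, 87, 87, 87, 87, 87, 87],
  "grip_force": 60
}}

```text
t: 18.0
position: [0.4006, -0.2767, 0.2994]
tcp_rot: [3.14, -0.001, -2.723]
ft_force: [-0.4, 1.6, -0.2]
grip_width: 0.0873
```

```bash
python3 - <<'E'
from h import *
overlay('pics/w9.png',[('round_block',400.5,-277,24,0)])
look('wrist',['round_block'])
plan(400.5,-277,189,-156)
E
```

```text
wrist round_block s0.94 [278 212] x399.0 y-276.3 a2.8 iou0.95
wrist round_block s0.94 [128 180] x425.9 y-395.7 a5.1 iou0.95
wrist round_block s0.81 [331  81] x295.8 y-282.1 a3.4 iou0.94
wrist round_block s0.70 [438 226] x357.6 y-150.5 a5.7 iou0.93
dp [  0.7  -0.6 110.7] turn [ 0.  -0.   0.1] t 18.1 w 0.0871
```

View pics/w9.png

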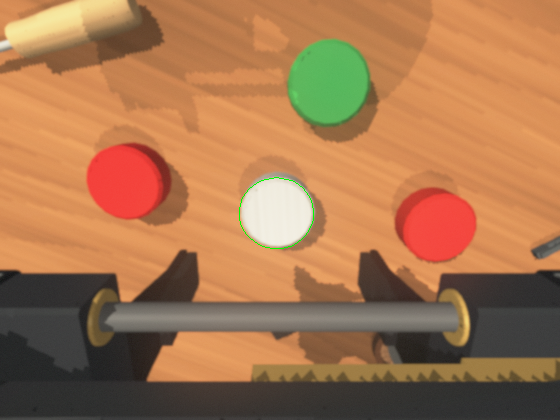

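The steel disc is at (277,212) between the fingers, and the red discs are clear. I descend and grip.

Emit:
{"name": "apply_moves", "arguments": {
  "dp": [
    [1, 0, 40],
    [1, 0, 75],
    [1, 0, 99],
    [1, 0, 110.5],
    [1, 0, 110.5],
    [1, 0, 110.5],
    [1, 0, 110.5],
    [1, 0, 110.5],
    [1, 0, 110.5],
    [1, 0, 110.5],
    [1, 0, 110.5],
    [1, 0, 100]
  ],
  "turn": [
    [0, 0, 0],
    [0, 0, 0],
    [0, 0, 0],
    [0, 0, 0],
    [0, 0, 0],
    [0, 0, 0],
    [0, 0, 0],
    [0, 0, 0],
    [0, 0, 0],
    [0, 0, 0],
    [0, 0, 0],
    [0, 0, 0]
  ],
  "claw": [87, 87, 87, 87, 50, 50, 50, 50, 50, 50, 50, 50]
}}

```text
t: 19.3
position: [0.399, -0.2763, 0.1989]
tcp_rot: [3.138, -0.003, -2.723]
ft_force: [-0.9, -0.4, -6.0]
grip_width: 0.0586
```

```bash
python3 - <<'E'
from h import *
plan(486,114,270,-156)
E
```

```text
dp [-238.   321.5  -70.6] turn [ 0.2 -0.2 -0. ] t 19.3 w 0.0586
```

Emit:
{"name": "apply_moves", "arguments": {
  "dp": [
    [0, 0, -30],
    [0, 0, -60],
    [-15, 20, -70.6],
    [-36, 49, -70.6],
    [-64, 87, -70.6],
    [-93, 126, -70.6],
    [-122, 165, -70.6],
    [-150, 203, -70.6],
    [-179, 242, -70.6],
    [-206, 278, -70.6],
    [-226, 305, -70.6],
    [-238, 321.5, -70.6]
  ],
  "turn": [
    [0.2, -0.2, 0],
    [0.2, -0.2, 0],
    [0.2, -0.2, 0],
    [0.2, -0.2, 0],
    [0.2, -0.2, 0],
    [0.2, -0.2, 0],
    [0.2, -0.2, 0],
    [0.2, -0.2, 0],
    [0.2, -0.2, 0],
    [0.2, -0.2, 0],
    [0.2, -0.2, 0],
    [0.2, -0.2, 0]
  ],
  "claw": [50, 50, 50, 50, 50, 50, 50, 50, 50, 50, 50, 50]
}}

```text
t: 20.5
position: [0.4858, 0.1164, 0.2696]
tcp_rot: [3.141, -0.0, -2.721]
ft_force: [-0.0, 0.7, -4.6]
grip_width: 0.0584
```

```bash
python3 - <<'E'
from h import *
s=env.state();P=s['position']
overlay('pics/w10.png',[('round_seat',486,114,24,0),('round_block',P[0]*1e3,P[1]*1e3,24,P[2]-.189)])
plan(486,114,195,-156)
E
```

```text
dp [ 2.5 -3.4 74.8] turn [0.1 0.1 0.2] t 20.6 w 0.0587
```

View pics/w10.png

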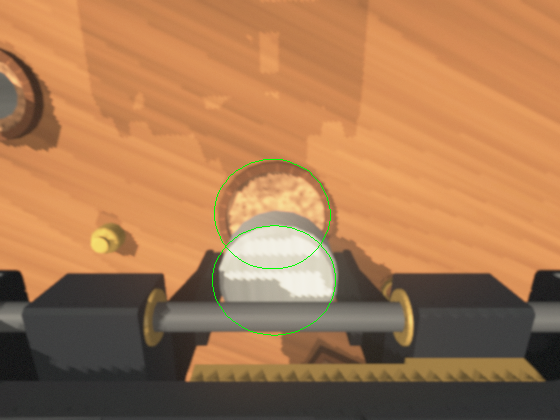

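The overlays fit, with the seat at (273,212) and the disc in hand. I lower and release.

Emit:
{"name": "apply_moves", "arguments": {
  "dp": [
    [2, -2, 30],
    [2, -2, 50],
    [2, -2, 62],
    [2, -2, 70],
    [2, -2, 73.5],
    [2, -2, 74.5],
    [2, -2, 74.5],
    [2, -2, 74.5]
  ],
  "turn": [
    [0, 0, 0],
    [0, 0, 0],
    [0, 0, 0],
    [0, 0, 0],
    [0, 0, 0],
    [0, 0, 0],
    [0, 0, 0],
    [0, 0, 0]
  ],
  "claw": [50, 50, 50, 50, 50, 50, 50, 50]
}}

```text
t: 21.35
position: [0.4861, 0.1156, 0.1959]
tcp_rot: [3.14, 0.004, -2.72]
ft_force: [0.3, -0.1, -5.1]
grip_width: 0.0586
```

Emit:
{"name": "apply_moves", "arguments": {
  "dp": [
    [0, 0, 0],
    [0, 0, 0],
    [0, 0, 0],
    [0, 0, 0],
    [0, 0, 0],
    [0, 0, -15],
    [0, 0, -60],
    [0, 0, -100],
    [0, 0, -100]
  ],
  "turn": [
    [0, 0, 0],
    [0, 0, 0],
    [0, 0, 0],
    [0, 0, 0],
    [0, 0, 0],
    [0, 0, 0],
    [0, 0, 0],
    [0, 0, 0],
    [0, 0, 0]
  ],
  "claw": [82, 82, 82, 82, 82, 82, 82, 82, 82]
}}

```text
t: 22.25
position: [0.4875, 0.1161, 0.3015]
tcp_rot: [3.14, 0.017, -2.718]
ft_force: [0.9, 0.2, 0.7]
grip_width: 0.0817
```

```bash
python3 - <<'E'
from h import *
overlay('pics/w11.png',[('round_seat',486,114,24,0),('round_block',486,114,0,.005)])
look('wrist',['round_block'],.005)
plan(486,-200,320,-156)
E
```

```text
wrist round_block s0.91 [281 204] x481.5 y115.6 a4.9 iou0.95
dp [ 128.6 -287.7  -24.6] turn [0.1 0.4 0.2] t 22.4 w 0.0822
```

View pics/w11.png

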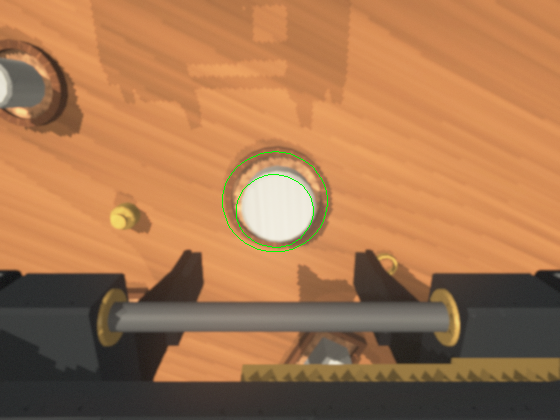

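The disc is inside the round seat at (275,205). I move aside for a final check.

Emit:
{"name": "apply_moves", "arguments": {
  "dp": [
    [12, -28, -24.6],
    [32, -72, -24.6],
    [52, -116, -24.6],
    [72, -160, -24.6],
    [92, -204, -24.6],
    [110, -245, -24.6],
    [128, -287, -24.6],
    [128, -287, -24.6],
    [128, -287, -24.6]
  ],
  "turn": [
    [0, 0, 0],
    [0, 0, 0],
    [0, 0, 0],
    [0, 0, 0],
    [0, 0, 0],
    [0, 0, 0],
    [0, 0, 0],
    [0, 0, 0],
    [0, 0, 0]
  ],
  "claw": [82, 82, 82, 82, 82, 82, 82, 82, 82]
}}

```text
t: 23.25
position: [0.4856, -0.2001, 0.318]
tcp_rot: [3.137, 0.003, -2.723]
ft_force: [0.0, 0.9, -0.3]
grip_width: 0.0821
```

```bash
python3 - <<'E'
from h import *
for c in ['scene','top']:
    im=env.capture(c)
    look(c,['round_block','square_block','long_block','small_block'],.005,.5); look(c,['round_seat','square_seat','long_seat','small_seat','flux_bottle'],0,.5)
    cr=im[120:330,180:470] if c=='scene' else im[100:290,110:370]
    cv2.imwrite(f'pics/f_{c}.png',cv2.resize(cr[:,:,::-1],None,fx=2.75,fy=2.75,interpolation=2))
E
```

```text
scene round_block s0.93 [319 208] x487.6 y114.2 a4.4 iou0.87
scene round_block s0.73 [193 200] x361.4 y-149.3 a3.8 iou0.71
scene round_block s0.73 [ 90 252] x429.3 y-395.9 a4.8 iou0.93
scene round_block s0.56 [308 280] x659.8 y24.5 a5.5 iou0.72
scene square_block s0.74 [312 281] x662.6 y23.9 a22.4 iou0.89
scene long_block s0.59 [391 247] x639.0 y226.9 a174.1 iou0.91
scene small_block s0.66 [226 234] x482.7 y-102.3 a4.5 iou0.92
scene round_seat s0.62 [315 218] x485.3 y113.7 a11.0 iou0.40
scene square_seat s0.95 [309 293] x666.8 y21.1 a23.3 iou0.46
scene long_seat s0.83 [387 258] x639.3 y224.7 a-3.5 iou0.43
scene small_seat s0.70 [229 242] x481.5 y-101.8 a1.4 iou0.50
scene flux_bottle s0.73 [445 185] x533.2 y406.4 a3.9 iou0.75
top round_block s0.86 [397 281] x297.9 y-280.7 a6.5 iou0.84
top round_block s0.77 [344 260] x359.1 y-148.7 a2.3 iou0.82
top round_block s0.67 [247 211] x487.2 y117.1 a6.7 iou0.93
top round_block s0.59 [433 230] x427.6 y-392.8 a8.0 iou0.89
top square_block s0.51 [270 144] x683.1 y32.1 a6.1 iou0.07
top long_block s0.73 [202 158] x639.9 y228.3 a-3.2 iou0.89
top long_block s0.53 [269 144] x645.8 y43.2 a189.7 iou0.19
top round_seat s0.97 [258 207] x487.7 y116.0 a7.1 iou0.50
top long_seat s0.56 [213 163] x639.8 y225.9 a-5.1 iou0.42
top small_seat s0.61 [334 216] x486.6 y-152.9 a10.9 iou0.09
```

View pics/f_scene.png

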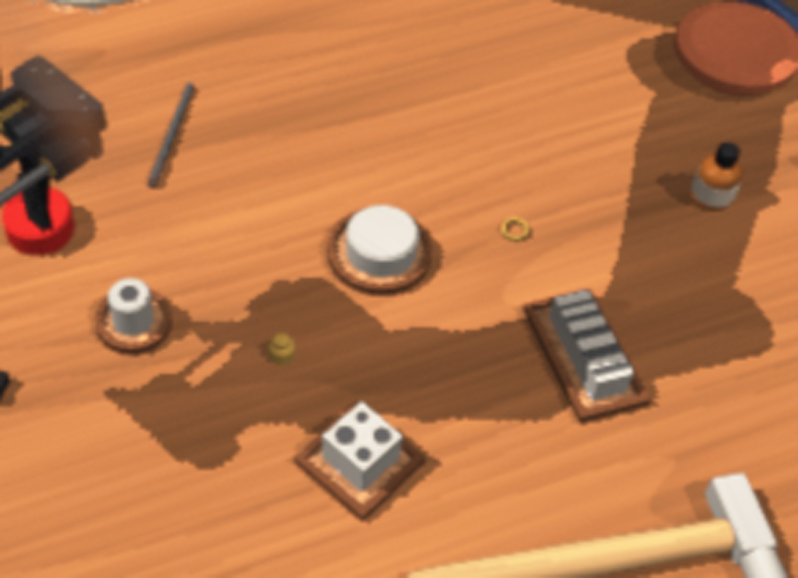

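View pics/f_top.png

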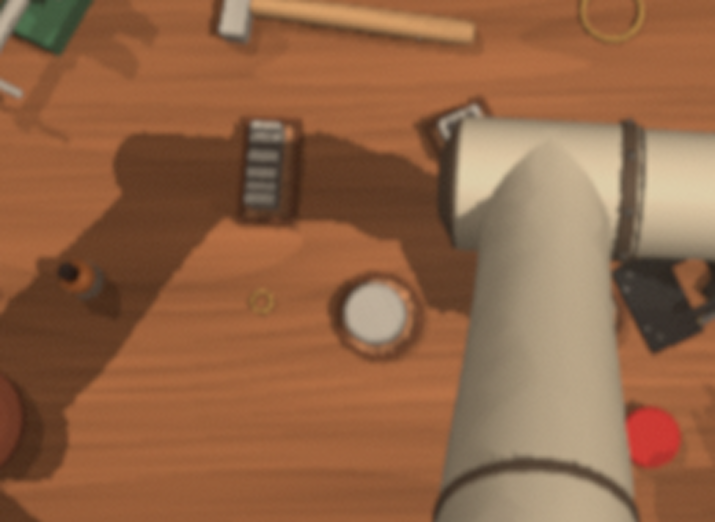

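All four blocks lie in their seats and the bottle is upright at (718,180 in the crop). The square block's fit is 4–5 mm off centre, so I take a closer wrist look to rule out rim contact.

```bash
python3 - <<'E'
from h import *
plan(666,22,310,-156)
E
```

```text
dp [-254.4  128.2   11.9] turn [0.1 0.4 0.2] t 24.2 w 0.0819
```

Emit:
{"name": "apply_moves", "arguments": {
  "dp": [
    [-35, 18, 5],
    [-75, 38, 10],
    [-115, 58, 11],
    [-155, 78, 12],
    [-195, 98, 12],
    [-230, 116, 12],
    [-254.4, 128.2, 12],
    [-254.4, 128.2, 12],
    [-254.4, 128.2, 12]
  ],
  "turn": [
    [0, 0.4, 0],
    [0, 0.4, 0],
    [0, 0.4, 0],
    [0, 0.4, 0],
    [0, 0.4, 0],
    [0, 0.4, 0],
    [0, 0.4, 0],
    [0, 0.4, 0],
    [0, 0.4, 0]
  ],
  "claw": [82, 82, 82, 82, 82, 82, 82, 82, 82]
}}

```text
t: 25.15
position: [0.666, 0.0224, 0.3092]
tcp_rot: [3.139, -0.002, -2.719]
ft_force: [-1.4, -0.1, 0.9]
grip_width: 0.0824
```

```bash
python3 - <<'E'
from h import *
overlay('pics/w12.png',[('square_seat',666,22,24,0)])
look('wrist',['square_block','round_block'],.005);look('wrist',['square_seat'])
im=cv2.imread('pics/w12.png')[100:300,150:400];cv2.imwrite('pics/w12c.png',cv2.resize(im,None,fx=3,fy=3,interpolation=2))
E
```

```text
wrist square_block s0.56 [510 258] x620.0 y234.1 a84.9 iou0.66
wrist round_block s0.97 [495  45] x486.5 y114.6 a1.3 iou0.93
wrist square_seat s0.97 [272 178] x665.6 y20.7 a114.7 iou0.51
```

View pics/w12c.png

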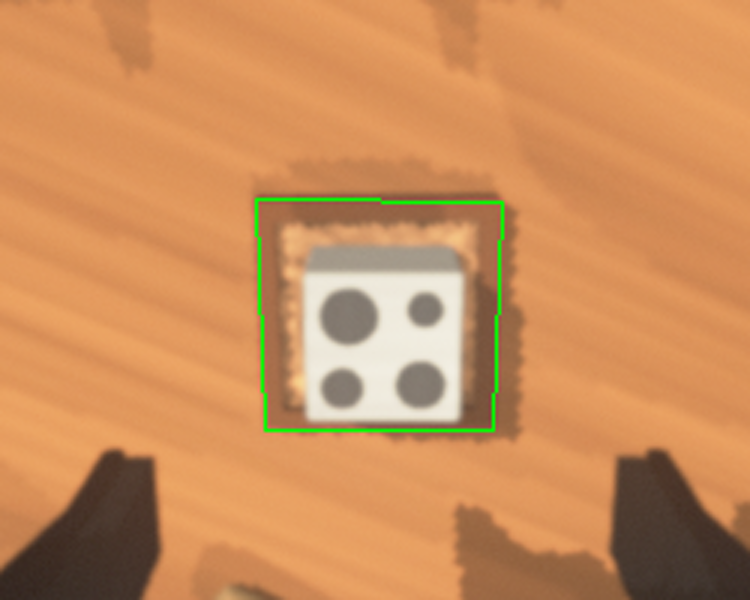

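The square block lies flat in its well with cork visible around it. Round block: wrist fit (486.5,114.6) against a seat centre of (486,114). I hand in.

```bash
python3 - <<'E'
from h import *
print(env.state()['t']); print(env.sign_off())
E
```

```text
25.35
the job is handed in; nothing more can be done
None
```

I put all four blocks into their own seats, top side up, and handed the job in at t = 25.35 s of the allowed 104 s. The glass bottle still stands upright, and the arm was clear of everything.

**Final position checks:**

| Block | Distance from seat centre (limit 12.5 mm) | Source |
|---|---|---|
| Round | about 1–3 mm | scene, top and wrist cameras |
| Long | about 1–2 mm | scene and top cameras |
| Small | about 1–2.5 mm | scene and wrist cameras |
| Square | about 4 mm | scene camera fit only |

All four blocks look flat and upright in the last pictures.

**What went wrong or disagreed:**
- **Small block:** it slipped about 5 mm and tilted a little in the grip. It stood up straight again when set on the cork.
- **Square block:** the wrist detector missed it and the arm hid it from the top camera. I judged it by eye in the close wrist picture, which shows it inside the rim with cork visible on three sides.
- **Bottle:** the network missed it in the last top picture. It is visibly upright in both the scene and top crops.

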